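# Index the drilling jig and bolt it

## Robot

A 6-joint arm with a two-finger parallel gripper is mounted at the origin on the work surface. World frame = base frame: x ahead of the robot, y to its left, z up, the work surface at z = 0. Lengths are in mm, angles in rad, forces in N, time in s.
With the tool pointing down it reaches from about 275 to 1000 mm from the base axis. Payload 8.4 kg.
Tool frame: the origin (TCP) lies midway between the tips of the shut fingers; the grasp point (between the pads) lies 19 mm behind it; z points along the fingers, y is the line along which they close (so a half turn about z gives the same grasp; the last joint's range is limited). The gripper opens to 85 mm and grips with 20 to 120 N. Pads are 22 mm wide; open, the fingers measure 114 mm over their backs; the gripper's body (76 mm by 85 mm) begins 54 mm behind the grasp point. The pads swing forward as they close: fully open they stand 13 mm farther back than shut.
Start: joints at [-1.332, 0.353, 1.633, -0, 1.155, -0.002], TCP at [149.048, -606.97, 231.281] pointing down, gripper open.
Joint ranges: [-2.63, 2.63], [-0.92, 2.1], [0.06, 2.66], [-1.3, 4.44], [0, 2.69], [-3.02, 3.02]. Speed limits (rad/s): [2.22, 2.22, 2.79, 3.14, 3.14, 3.14].

## Interface

Orientations are given as [roll, pitch, yaw] about the fixed x, y, z axes, in that order (R = Rz(yaw) Ry(pitch) Rx(roll)).
In Python, from rig import monitor, imaging, r gives the robot as it stands.
- The arm moves only by the tool drive_tool, never from a script. Its argument "plan" is a list of rows, each an object of numbers: "x", "y", "z": the shift along the tool's x, y, z in units of 50 mm (1.0 is 50 mm); "ax", "ay", "az": the turn, a rotation vector about the tool's x, y, z in units of 6 degrees (1.0 is 6 degrees); "hand": the finger opening in mm, from 0 to 85.4. In form: [{"x": .., "y": .., "z": .., "ax": .., "ay": .., "az": .., "hand": ..}, ...]. A call has 1 to 8 rows; each row is the pose to reach, as a shift and turn from the pose commanded when the call began, along the tool's axes at that moment; what a row does not reach only later rows make up. A row lasts 1/10 s, in which the tool goes at most 50 mm and 8.59 degrees, less where a joint would pass 70% of its speed; a pose out of reach is approached as far as the arm can. A call with a gripper value outside its range is refused whole. The fingers move at their own pace and stop on an object; "grip_force" is the grip in N (left out, the last holds). Time passes only in rows, so rows that repeat a pose let the fingers close. It gives the time, the measured TCP pose, the force, the opening and the grip force at its end, in the units of the state.
- monitor.sense(): the state, without advancing time (a new reading comes with each control period).
- imaging.grab_frame(name): name is "side" or "top"; returns the picture (384x512x3 uint8, red, green, blue); there is no depth.
- imaging.camera_info(name): a dict with "mtx" (3x3 intrinsics, pixels), "R" (3x3) and "t" (3): a world point X has camera coordinates R X + t. Camera axes: x right, y down, z forward; pixel columns grow to the right and rows downward; lengths in mm; the calibration is good to about 2 mm. A picture is of the moment at which its call begins. camera_info takes no time and is no camera call.
- r.sign_off(): hands the job in; it is judged then, once.
The state is a dict: "clock": time; "qpos": joint angles; "qvel": joint speeds; "joint_efforts": joint torques, N m; "eef_pos": TCP position; "tcp_rot": TCP orientation; "contact_force": force on the tool from outside, world axes, zero at the start; "wrist_torque": the same for the moment, N m; "opening": opening from 0.0 (shut) to 1.0 (fully open); "grasp_force": force on a finger pad.
Only numpy, scipy, OpenCV 4.12 (cv2) and the standard library are available. Lean on these libraries where they do the work, as an engineer would, in place of code of your own. Each camera call takes 0.05 s, during which the arm holds its last target. There are 200 camera calls.

## Task

On the bench, set the drilling jig to its middle position: with the fingertips push the slide by its red tab all the way to the end stop, then let go of it completely so that it springs back and catches on its stop pin. Only once it has caught, push the blue paddle of the lock bolt fully in towards the slide. Grasp and lift nothing, leave the black knob of the stop pin alone, keep the wooden blank in its nest, and do not disturb the things around the jig.

Things in the scene. Friction and masses are not known exactly. Their poses are not given: they have to be found in the camera images.
- jig: Drilling jig fixed to the bench: plywood base 180 x 320 x 18 mm carrying an aluminium slide. Origin at bench height under the slide's centre line, half-way along the base, which spans x -70 to +110 and y -160 to +160 mm in this frame. z up; +y is the way the slide is pushed (red tab towards end stop); +x points from the slide to the lock bolt's side. Position varies; turned -0.35 to 0.75 rad.
- end_stop (a point): Front face of the dark steel end stop block with its rubber pad, at jig (0, 120, 34) mm, where the end of the slide arrives when fully pushed. The block is 48 mm high.
- bush_hole (a point): Top of the brass drill bush at jig (0, -20, 72) mm, 22 mm across, held over the slide by a fixed grey arm that spans x -64 to +11 and y -31 to -9 mm. The blank's centre lies under it when the slide is at its middle position.
- slide (a joint): Travel of the sprung slide along jig +y, m: 0 home (spring holds it there at the start), 0.060 at the end stop. Spring pushes back 3.0 N at home, 6.6 N at the stop, plus drag 25 N per m/s; the pin adds up to 5 N near 0.008 to 0.025. Past about 0.030 the stop pin has dropped behind the slide's tooth: when let go it returns by itself in under 1 s and is held at 0.030. Let go earlier, it returns to 0.
- red_tab (a point): Centre of the face to be pushed of the slide's red upright tab; the face looks to jig -y and is pushed to +y. Tab 46 mm wide (x), 8 thick (y), from 36 to 74 mm above the bench, this point 56 mm above it. Moves with the slide; at home at jig (0, -140, 56) mm. The space behind it (-y) is free; the base below is 18 mm high.
- bolt (a joint): How far the lock bolt has been pushed in, along the jig's -x, m: 0 = out, 0.025 = fully in (hard stop). It starts at 0 to 0.006, slides with about 2 N of friction and stays where it is left. It only belongs in when the slide is held at its middle position.
- blue_paddle (a point): Centre of the outer face of the lock bolt's blue upright paddle; the face looks to jig +x and is pushed to -x. Paddle 8 mm thick (x), 36 wide (y), from 22 to 68 mm above the bench, this point 50 mm above it. Moves with the bolt; fully out at jig (103, -20, 50) mm. The space beyond it (+x) is free; the base there is 18 mm high, ending at x = 110 mm.
- stop_pin (a joint): Lift of the sprung upright stop pin, m: 0 down, about 0.008 while the slide's tooth passes under it. It works by itself; not to be touched. It stands at jig (0, 50) mm in a fixed grey bridge over the slide (x -59 to +59, y 38 to 62 mm, 70 mm high); its black knob, 20 mm across, reaches 95 mm above the bench, 104 when lifted.
- blank_mid (a point): Centre of the loose wooden key-tag blank, 44 (jig x) x 36 (y) x 8 mm, lying in the slide's nest, 40 mm above the bench. It rides along with the slide and comes to lie under the brass drill bush. Not to be handled.
- spare_mid (a point): Centre of a spare wooden blank 44 x 36 x 8 mm lying on the jig's base near jig (83, 85) mm. Bystander.
- brass_bush: Loose brass ring, 28 mm across, 20 mm high, standing on the jig's base near jig (86, 135) mm; origin at its underside. Bystander.
- screwdriver: Orange-handled screwdriver 200 mm long, 26 mm thick, lying on the bench on the left; origin at its middle, on its underside. Bystander.
- glue: White glue bottle with a red cap, 60 mm across, 130 mm high; origin at its underside. Bystander.
- mug: Blue mug 80 mm across, 90 mm high; origin at its underside. Bystander.
- jar: Amber jar with a yellow lid, 70 mm across, 90 mm high; origin at its underside. Bystander.

How it is judged:
By the outcome, as a careful person would: the job done as asked, in the order asked, and still so for the second after the job is handed in, with the robot touching nothing.
It also fails if it takes over 45 s, if anything falls off the work surface, if the arm or the gripper's body presses on something with over 40 N, if the wrist force passes 120 N, or if a joint passes its speed limit or range.

## Working session

There is one attempt and no reset: what is moved stays moved. The work goes in short steps, Python scripts to look and compute and a tool call to move; the robot and the scene stay as the last step left them, time stands still between calls to the robot, and variables do not carry over. Pictures are saved under pics/ and viewed, at most 10 in all, crops included, and the job is handed in when it is done.

Besides the shell and the picture viewer there is one more tool, called after "Request:" as name(argument=value, ...) on one line, values as JSON. drive_tool: Moves the arm, as the interface text tells. Its arguments: {"type":"object","properties":{"plan":{"type":"array","items":{"type":"object","properties":{"x":{"type":"number"},"y":{"type":"number"},"z":{"type":"number"},"ax":{"type":"number"},"ay":{"type":"number"},"az":{"type":"number"},"hand":{"type":"number"}}}},"grip_force":{"type":"number"}},"required":["plan"]}

```bash
mkdir -p pics; python3 - <<'E'
from rig import monitor, imaging, r
import cv2
for n in("side","top"):
    f=imaging.grab_frame(n); cv2.imwrite(f"pics/{n}0.png",f[:,:,::-1])
    c=imaging.camera_info(n); print(n,c)
print(monitor.sense())
E
```

```text
side {'mtx': array([[362.83951239,   0.        , 253.95598692],
       [  0.        , 362.83951239, 190.30429121],
       [  0.        ,   0.        ,   1.        ]]), 'R': array([[-0.90443495, -0.42607918,  0.02130604],
       [-0.29959723,  0.59881199, -0.74274201],
       [ 0.3037086 , -0.67814507, -0.66923864]]), 't': array([483.19133369, 215.55585883, 872.72820721])}
top {'mtx': array([[398.42064255,   0.        , 257.17873609],
       [  0.        , 398.42064255, 188.68877057],
       [  0.        ,   0.        ,   1.        ]]), 'R': array([[ 0.00336666, -0.99997624, -0.00601528],
       [-0.99076762, -0.00252028, -0.13554769],
       [ 0.13552931,  0.00641608, -0.99075256]]), 't': array([  22.51792722,  571.13163894, 1027.8766185 ])}
{'clock': 0.1, 'qpos': array([-1.33236734e+00,  3.53576457e-01,  1.63403382e+00,  2.30538656e-05,
        1.15520520e+00, -2.38846139e-03]), 'qvel': array([ 0.0008418 , -0.00206752, -0.0019115 ,  0.00115641,  0.00035148,
       -0.00054319]), 'joint_efforts': array([ 1.55771526e-03, -6.06356263e+01, -3.42819750e+01,  1.69158801e-05,
        3.93062801e-03, -1.50933209e-05]), 'eef_pos': array([ 148.97669782, -606.55925924,  230.64937855]), 'tcp_rot': array([-3.14036989e+00, -2.40006641e-05,  2.40808111e-01]), 'contact_force': array([ 0.10638618, -0.10924641,  0.135596  ]), 'wrist_torque': array([-0.03170429, -0.02027743,  0.00390265]), 'grasp_force': 0.0, 'opening': 1.0014080387830864}
```

View pics/top0.png

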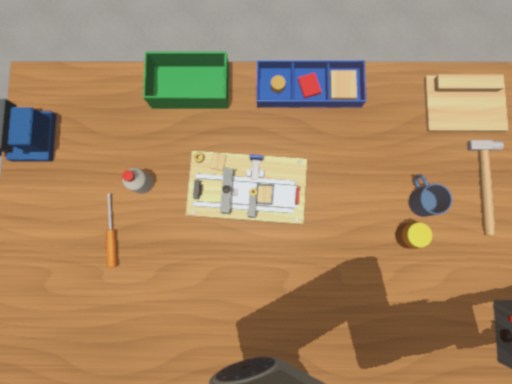

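View pics/side0.png

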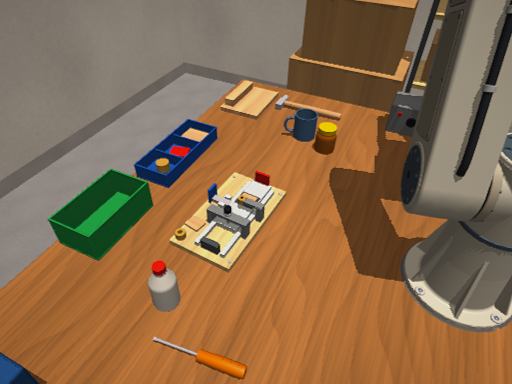

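The top view shows the jig with its red tab at about (298,195), blue paddle at (257,157) and end stop at (197,188). In the side view the red tab is at about (262,177) and the paddle at (212,191). The jig is nearly aligned with world, with jig +y pointing to image left.

```bash
cat > h.py <<'E'
import cv2,numpy as np
from rig import monitor, imaging, r
C={n:imaging.camera_info(n) for n in("side","top")}
def ray(n,p):
    c=C[n]; d=c["R"].T@np.linalg.solve(c["mtx"],[p[0],p[1],1]); return -c["R"].T@c["t"],d
def onz(n,p,z):
    o,d=ray(n,p); return o+d*(z-o[2])/d[2]
def tri(a,b):
    o1,d1=ray("top",a);o2,d2=ray("side",b)
    s=np.linalg.lstsq(np.c_[d1,-d2],o2-o1,rcond=None)[0]
    p,q=o1+s[0]*d1,o2+s[1]*d2; return (p+q)/2,np.linalg.norm(p-q)
def proj(n,X):
    c=C[n];u=c["mtx"]@(c["R"]@X+c["t"]);return u[:2]/u[2]
ROI={"top":(180,145,315,228),"side":(165,165,295,272)}
def mask(n,f,col):
    x0,y0,x1,y1=ROI[n];h=cv2.cvtColor(f,cv2.COLOR_RGB2HSV);H,S,V=cv2.split(h)
    m={"red":((H<8)|(H>172))&(S>150)&(V>60),"blue":(H>100)&(H<125)&(S>120)&(V>35),
       "wood":(H>18)&(H<32)&(S>40)&(V>150)}[col].astype(np.uint8)
    k=np.zeros_like(m);k[y0:y1,x0:x1]=m[y0:y1,x0:x1];return k
def blob(n,f,col):
    m=mask(n,f,col);k,l,s,c=cv2.connectedComponentsWithStats(m);i=1+np.argmax(s[1:,4])
    pts=np.argwhere(l==i)[:,::-1].astype(np.float32);return c[i],s[i],pts
E
python3 - <<'E'
from h import *
F={n:imaging.grab_frame(n) for n in C}
for col in("red","blue"):
    P={n:blob(n,F[n],col) for n in C}
    for n in C: print(col,n,P[n][0],P[n][1], cv2.minAreaRect(P[n][2]))
    print(col,tri(P["top"][0],P["side"][0]),onz("top",P["top"][0],72 if col=="red" else 66))
for n in C:
    m=mask(n,F[n],"wood");m=cv2.morphologyEx(m,cv2.MORPH_OPEN,np.ones((2,2)))
    c=max(cv2.findContours(m,0,2)[0],key=cv2.contourArea);hull=cv2.convexHull(np.argwhere(m)[:,::-1].astype(np.int32))
    W=np.array([onz(n,p[0],18)[:2] for p in hull],np.float32)
    print(n,cv2.minAreaRect(W))
    v=F[n].copy();cv2.polylines(v,[hull],True,(255,0,255))
    x0,y0,x1,y1=ROI[n]; F[n]=cv2.resize(v[y0-10:y1+10,x0-10:x1+10],None,fx=3,fy=3,interpolation=2)
for n in C: F[n]=cv2.copyMakeBorder(F[n],0,390-F[n].shape[0],0,0,0) if F[n].shape[0]<390 else F[n]
cv2.imwrite("pics/c1.png",cv2.resize(np.hstack([F["top"],F["side"][:390]]),(800,370))[:,:,::-1])
E
```

```text
red side [261.96428571 177.45      ] [255 171  15  14 140] ((262.0, 177.50001525878906), (15.495159149169922, 9.803059577941895), 18.434947967529297)
red top [297.30769231 191.92307692] [297 188   2  10  13] ((297.5, 192.5), (9.0, 1.0), 90.0)
red (array([555.40024561, -83.75296793,  50.75589143]), np.float64(11.872767340840388)) [558.35346071 -79.95045749  72.        ]Traceback (most recent call last):
  File "<stdin>", line 4, in <module>
  File "h.py", line 21, in blob
    m=mask(n,f,col);k,l,s,c=cv2.connectedComponentsWithStats(m);i=1+np.argmax(s[1:,4])
                                                                    ~~~~~~~~~^^^^^^^^^
    return _wrapfunc(a, 'argmax', axis=axis, out=out, **kwds)
    return bound(*args, **kwds)
ValueError: attempt to get argmax of an empty sequence
```

```bash
sed -i 's/(S>150)&(V>60)/(S>110)\&(V>60)/; s/(H>100)&(H<125)&(S>120)&(V>35)/(H>105)\&(H<128)\&(S>90)\&(V>30)/' h.py
python3 - <<'E'
from h import *
F={n:imaging.grab_frame(n) for n in C}
print(cv2.cvtColor(F["top"],cv2.COLOR_RGB2HSV)[154:161,257].tolist(),cv2.cvtColor(F["side"],cv2.COLOR_RGB2HSV)[185:200:3,212].tolist(),cv2.cvtColor(F["top"],cv2.COLOR_RGB2HSV)[195,294:302].tolist())
print(cv2.cvtColor(F["top"],cv2.COLOR_RGB2HSV)[215,180:196:2].tolist(),cv2.cvtColor(F["top"],cv2.COLOR_RGB2HSV)[214,290:312:2].tolist())
for col in("red","blue"):
  try:
    P={n:blob(n,F[n],col) for n in C}
    for n in C: print(col,n,P[n][0],P[n][1], cv2.minAreaRect(P[n][2]))
    print(col,tri(P["top"][0],P["side"][0]),onz("top",P["top"][0],72 if col=="red" else 66))
  except Exception as e: print(col,e)
for n in C:
    m=mask(n,F[n],"wood");m=cv2.morphologyEx(m,cv2.MORPH_OPEN,np.ones((2,2)))
    hull=cv2.convexHull(np.argwhere(m)[:,::-1].astype(np.int32))
    W=np.array([onz(n,p[0].astype(float),18)[:2] for p in hull],np.float32)
    print(n,cv2.minAreaRect(W))
    v=F[n].copy();cv2.polylines(v,[hull],True,(255,0,255))
    x0,y0,x1,y1=ROI[n]; F[n]=cv2.resize(v[y0-10:y1+10,x0-10:x1+10],(400,int(400*(y1-y0+20)/(x1-x0+20))),interpolation=2)
h=max(f.shape[0] for f in F.values())
cv2.imwrite("pics/c1.png",np.hstack([cv2.copyMakeBorder(f,0,h-f.shape[0],0,0,0) for f in F.values()])[:,:,::-1])
E
```

```text
[[6, 66, 173], [119, 62, 178], [110, 107, 196], [111, 108, 165], [115, 83, 117], [125, 23, 122], [173, 6, 174]] [[121, 112, 155], [108, 221, 120], [108, 224, 75], [108, 234, 74], [117, 52, 108]] [[110, 4, 215], [0, 16, 189], [2, 102, 187], [4, 154, 212], [6, 145, 215], [14, 109, 213], [21, 80, 220], [23, 74, 222]]
[[15, 133, 193], [15, 133, 192], [15, 127, 193], [17, 99, 198], [19, 101, 192], [19, 96, 194], [20, 89, 198], [20, 88, 203]] [[28, 57, 219], [28, 57, 219], [27, 63, 223], [27, 63, 222], [27, 64, 222], [27, 64, 222], [26, 66, 220], [17, 107, 188], [15, 128, 191], [15, 129, 191], [15, 128, 191]]
red side [261.88965517 177.60689655] [255 171  15  14 145] ((261.95001220703125, 177.65000915527344), (15.495159149169922, 10.119288444519043), 18.434947967529297)
red top [297.18918919 195.59459459] [296 187   3  17  37] ((297.0, 195.0), (16.0, 2.0), 90.0)
red (array([549.82746591, -81.77844489,  52.7128203 ]), np.float64(2.63056612800477)) [548.77916789 -79.54577232  72.        ]
blue side [173.95238095 173.52380952] [165 165  25  22 294] ((173.09500122070312, 171.4954833984375), (14.798800468444824, 31.01021385192871), 42.273685455322266)
blue top [255.81481481 156.44444444] [251 155  11   4  27] ((255.9384765625, 156.49232482910156), (10.170848846435547, 2.2326252460479736), 7.125016689300537)
blue (array([689.5357608 ,  54.16196868, 109.47886839]), np.float64(104.21757092810164)) [653.21961009  27.91933486  66.        ]
side ((573.0812377929688, 59.62565612792969), (316.6416931152344, 182.33721923828125), 85.65035247802734)
top ((577.89990234375, 50.730567932128906), (321.5285339355469, 182.5697479248047), 85.88460540771484)
```

View pics/c1.png

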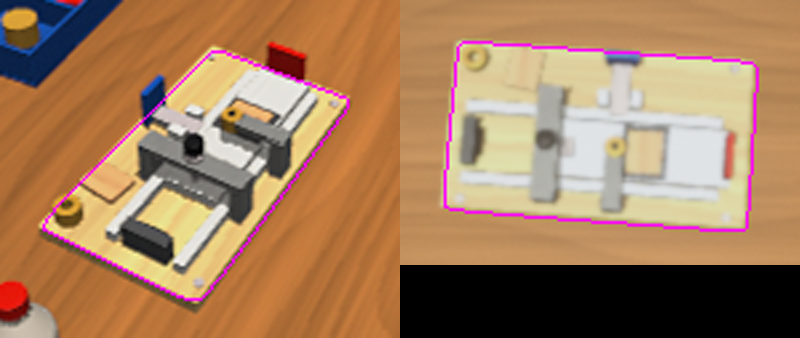

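Top-view outline: base centre is about (578, 51), size 321×183 mm (expected 320×180), yaw about −0.072. The red tab triangulates to (550,−82, z 53), within about 3 mm of the model prediction. Next I travel at height.

Request:
drive_tool(plan=[{"x": 1, "y": -0.74, "hand": 0}, {"x": 2, "y": -1.48, "hand": 0}, {"x": 3, "y": -2.22, "hand": 0}, {"x": 4, "y": -2.96, "hand": 0}, {"x": 5, "y": -3.7, "hand": 0}, {"x": 5, "y": -3.7, "hand": 0}, {"x": 5, "y": -3.7, "hand": 0}, {"x": 5, "y": -3.7, "hand": 0}])

```text
invalid input
```

Request:
drive_tool(plan=[{"x": 1.0, "y": -0.74, "z": 0.0, "ax": 0.0, "ay": 0.0, "az": 0.0, "hand": 0.0}, {"x": 2.0, "y": -1.48, "z": 0.0, "ax": 0.0, "ay": 0.0, "az": 0.0, "hand": 0.0}, {"x": 3.0, "y": -2.22, "z": 0.0, "ax": 0.0, "ay": 0.0, "az": 0.0, "hand": 0.0}, {"x": 4.0, "y": -2.96, "z": 0.0, "ax": 0.0, "ay": 0.0, "az": 0.0, "hand": 0.0}, {"x": 5.0, "y": -3.7, "z": 0.0, "ax": 0.0, "ay": 0.0, "az": 0.0, "hand": 0.0}, {"x": 5.0, "y": -3.7, "z": 0.0, "ax": 0.0, "ay": 0.0, "az": 0.0, "hand": 0.0}, {"x": 5.0, "y": -3.7, "z": 0.0, "ax": 0.0, "ay": 0.0, "az": 0.0, "hand": 0.0}, {"x": 5.0, "y": -3.7, "z": 0.0, "ax": 0.0, "ay": 0.0, "az": 0.0, "hand": 0.0}], grip_force=20)

```text
clock: 1.1
eef_pos: [348.7, -366.6, 231.5]
tcp_rot: [3.141, -0.0, 0.244]
contact_force: [-1.3, -0.0, -0.1]
opening: -0.004
grasp_force: 0.0
```

Request:
drive_tool(plan=[{"x": 4.94, "y": -3.64, "z": 0.0, "ax": 0.0, "ay": 0.0, "az": 3.0, "hand": 0.0}, {"x": 4.94, "y": -3.64, "z": 0.0, "ax": 0.0, "ay": 0.0, "az": 3.0, "hand": 0.0}, {"x": 4.94, "y": -3.64, "z": 0.0, "ax": 0.0, "ay": 0.0, "az": 3.0, "hand": 0.0}, {"x": 4.94, "y": -3.64, "z": 0.0, "ax": 0.0, "ay": 0.0, "az": 3.0, "hand": 0.0}, {"x": 4.94, "y": -3.64, "z": 0.0, "ax": 0.0, "ay": 0.0, "az": 3.0, "hand": 0.0}, {"x": 4.94, "y": -3.64, "z": 0.0, "ax": 0.0, "ay": 0.0, "az": 3.0, "hand": 0.0}, {"x": 4.94, "y": -3.64, "z": 0.0, "ax": 0.0, "ay": 0.0, "az": 3.0, "hand": 0.0}, {"x": 4.94, "y": -3.64, "z": 0.0, "ax": 0.0, "ay": 0.0, "az": 3.0, "hand": 0.0}])

```text
clock: 1.9
eef_pos: [545.6, -131.8, 231.1]
tcp_rot: [3.141, -0.0, -0.072]
contact_force: [0.1, 0.7, 0.6]
opening: 0.002
grasp_force: 0.0
```

Request:
drive_tool(plan=[{"x": 0.0, "y": 0.0, "z": 3.66, "ax": 0.0, "ay": 0.0, "az": 0.0, "hand": 0.0}, {"x": 0.0, "y": 0.0, "z": 3.66, "ax": 0.0, "ay": 0.0, "az": 0.0, "hand": 0.0}, {"x": 0.0, "y": 0.0, "z": 3.66, "ax": 0.0, "ay": 0.0, "az": 0.0, "hand": 0.0}, {"x": 0.0, "y": 0.0, "z": 3.66, "ax": 0.0, "ay": 0.0, "az": 0.0, "hand": 0.0}, {"x": 0.0, "y": 0.0, "z": 3.66, "ax": 0.0, "ay": 0.0, "az": 0.0, "hand": 0.0}, {"x": 0.0, "y": 0.0, "z": 3.66, "ax": 0.0, "ay": 0.0, "az": 0.0, "hand": 0.0}])

```text
clock: 2.5
eef_pos: [543.7, -133.6, 48.6]
tcp_rot: [3.141, 0.001, -0.075]
contact_force: [1.0, -0.1, 0.8]
opening: -0.0
grasp_force: 0.0
```

```bash
python3 - <<'E'
from h import *
f=imaging.grab_frame("side");g=imaging.grab_frame("top")
a=cv2.resize(f[130:280,160:330],(400,353),interpolation=2);b=cv2.resize(g[130:250,180:340],(400,300),interpolation=2)
cv2.imwrite("pics/d1.png",np.hstack([a,cv2.copyMakeBorder(b,0,53,0,0,0)])[:,:,::-1])
s=monitor.sense();print(s["eef_pos"],s["contact_force"])
E
```

```text
[ 545.47567155 -133.38904761   50.36722592] [ 0.0475717  -0.32815603  0.80089271]
```

View pics/d1.png

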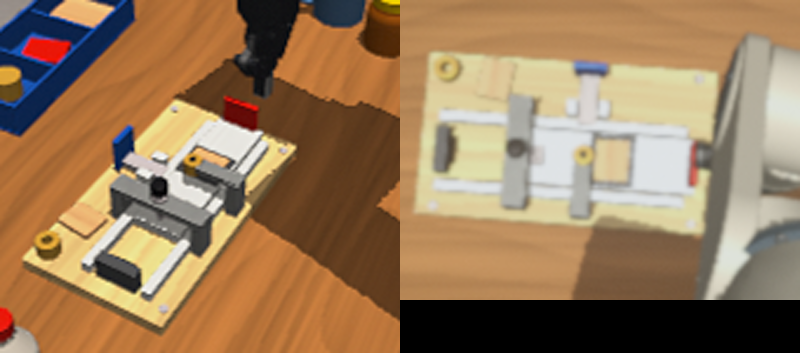

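The fingertips stand just behind the red tab (crop (703,153) and tab (693,163)), clear of everything. I push in stages.

Request:
drive_tool(plan=[{"x": 0.0, "y": -0.3, "z": 0.0, "ax": 0.0, "ay": 0.0, "az": 0.0, "hand": 0.0}, {"x": 0.0, "y": -0.6, "z": 0.0, "ax": 0.0, "ay": 0.0, "az": 0.0, "hand": 0.0}, {"x": 0.0, "y": -0.8, "z": 0.0, "ax": 0.0, "ay": 0.0, "az": 0.0, "hand": 0.0}, {"x": 0.0, "y": -1.0, "z": 0.0, "ax": 0.0, "ay": 0.0, "az": 0.0, "hand": 0.0}, {"x": 0.0, "y": -1.2, "z": 0.0, "ax": 0.0, "ay": 0.0, "az": 0.0, "hand": 0.0}, {"x": 0.0, "y": -1.4, "z": 0.0, "ax": 0.0, "ay": 0.0, "az": 0.0, "hand": 0.0}, {"x": 0.0, "y": -1.5, "z": 0.0, "ax": 0.0, "ay": 0.0, "az": 0.0, "hand": 0.0}, {"x": 0.0, "y": -1.5, "z": 0.0, "ax": 0.0, "ay": 0.0, "az": 0.0, "hand": 0.0}])

```text
clock: 3.4
eef_pos: [550.4, -58.1, 49.4]
tcp_rot: [3.14, -0.002, -0.073]
contact_force: [0.9, -5.2, 4.7]
opening: -0.002
grasp_force: 2.8
```

Request:
drive_tool(plan=[{"x": 0.0, "y": -0.1, "z": 0.0, "ax": 0.0, "ay": 0.0, "az": 0.0, "hand": 0.0}, {"x": 0.0, "y": -0.2, "z": 0.0, "ax": 0.0, "ay": 0.0, "az": 0.0, "hand": 0.0}, {"x": 0.0, "y": -0.3, "z": 0.0, "ax": 0.0, "ay": 0.0, "az": 0.0, "hand": 0.0}, {"x": 0.0, "y": -0.3, "z": 0.0, "ax": 0.0, "ay": 0.0, "az": 0.0, "hand": 0.0}])

```text
clock: 3.8
eef_pos: [551.6, -41.7, 49.3]
tcp_rot: [3.141, -0.002, -0.072]
contact_force: [-0.7, -5.5, 5.4]
opening: -0.004
grasp_force: 3.2
```

Request:
drive_tool(plan=[{"x": 0.0, "y": -0.04, "z": 0.0, "ax": 0.0, "ay": 0.0, "az": 0.0, "hand": 0.0}, {"x": 0.0, "y": -0.08, "z": 0.0, "ax": 0.0, "ay": 0.0, "az": 0.0, "hand": 0.0}, {"x": 0.0, "y": -0.12, "z": 0.0, "ax": 0.0, "ay": 0.0, "az": 0.0, "hand": 0.0}, {"x": 0.0, "y": -0.12, "z": 0.0, "ax": 0.0, "ay": 0.0, "az": 0.0, "hand": 0.0}])

```text
clock: 4.2
eef_pos: [552.0, -36.5, 49.4]
tcp_rot: [3.14, -0.002, -0.071]
contact_force: [-0.3, -10.1, 5.7]
opening: -0.001
grasp_force: 5.0
```

Request:
drive_tool(plan=[{"x": 0.0, "y": -0.04, "z": 0.0, "ax": 0.0, "ay": 0.0, "az": 0.0, "hand": 0.0}, {"x": 0.0, "y": -0.06, "z": 0.0, "ax": 0.0, "ay": 0.0, "az": 0.0, "hand": 0.0}, {"x": 0.0, "y": -0.06, "z": 0.0, "ax": 0.0, "ay": 0.0, "az": 0.0, "hand": 0.0}])

```text
clock: 4.5
eef_pos: [552.1, -36.1, 49.5]
tcp_rot: [3.136, -0.002, -0.07]
contact_force: [-3.4, -27.7, 7.2]
opening: -0.003
grasp_force: 13.8
```

```bash
python3 - <<'E'
from h import *
f=imaging.grab_frame("side")
cv2.imwrite("pics/d2.png",cv2.resize(f[150:280,160:310],(600,520),interpolation=2)[:,:,::-1])
s=monitor.sense();print(s["eef_pos"],s["contact_force"])
E
```

```text
[551.99684112 -36.09723703  49.45595421] [ -2.53025877 -27.83329643   7.85406184]
```

View pics/d2.png

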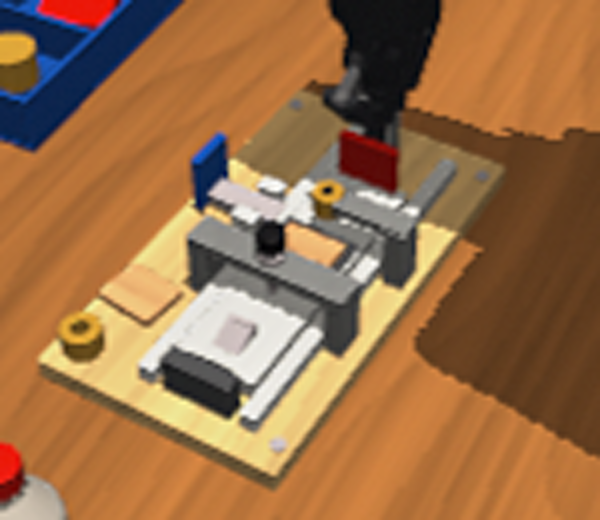

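The slide end rests against the end stop at crop (205,365), and the force rose to 28 N. Now I back away completely and let it return.

Request:
drive_tool(plan=[{"x": 0.0, "y": 0.5, "z": 0.0, "ax": 0.0, "ay": 0.0, "az": 0.0, "hand": 0.0}, {"x": 0.0, "y": 1.2, "z": 0.0, "ax": 0.0, "ay": 0.0, "az": 0.0, "hand": 0.0}, {"x": 0.0, "y": 2.0, "z": 0.0, "ax": 0.0, "ay": 0.0, "az": 0.0, "hand": 0.0}, {"x": 0.0, "y": 2.2, "z": 0.0, "ax": 0.0, "ay": 0.0, "az": 0.0, "hand": 0.0}, {"x": 0.0, "y": 2.2, "z": -1.0, "ax": 0.0, "ay": 0.0, "az": 0.0, "hand": 0.0}, {"x": 0.0, "y": 2.2, "z": -2.0, "ax": 0.0, "ay": 0.0, "az": 0.0, "hand": 0.0}, {"x": 0.0, "y": 2.2, "z": -3.0, "ax": 0.0, "ay": 0.0, "az": 0.0, "hand": 0.0}, {"x": 0.0, "y": 2.2, "z": -3.0, "ax": 0.0, "ay": 0.0, "az": 0.0, "hand": 0.0}])

```text
clock: 5.35
eef_pos: [547.4, -142.7, 205.6]
tcp_rot: [3.14, -0.011, -0.073]
contact_force: [0.8, -0.7, -0.3]
opening: 0.002
grasp_force: 0.0
```

```bash
sed -i 's/"side":(165,165,295,272)/"side":(200,168,295,272)/' h.py; python3 - <<'E'
from h import *
F={n:imaging.grab_frame(n) for n in("side","top")}
f,g=F["side"],F["top"]
for col in("red","blue"):
  try:
    P={n:blob(n,F[n],col) for n in C};print(col,[(P[n][0],P[n][1][4]) for n in C],tri(P["top"][0],P["side"][0]),onz("top",P["top"][0],72 if col=="red" else 66))
  except Exception as e: print(col,e)
a=cv2.resize(f[150:280,160:310],(400,347),interpolation=2);b=cv2.resize(g[130:250,180:340],(400,300),interpolation=2)
cv2.imwrite("pics/d3.png",np.hstack([a,cv2.copyMakeBorder(b,0,47,0,0,0)])[:,:,::-1])
s=monitor.sense();print(s["eef_pos"],s["tcp_rot"],s["contact_force"])
E
```

```text
red [(array([256.87741935, 183.10967742]), np.int32(155)), (array([286.05882353, 194.26470588]), np.int32(34))] (array([552.87572497, -52.60245358,  52.95059453]), np.float64(3.420743366165964)) [552.16838639 -50.79465213  72.        ]
blue [(array([211.78571429, 191.45918367]), np.int32(98)), (array([255.79310345, 156.48275862]), np.int32(29))] (array([656.09958475,  27.46264117,  43.85503463]), np.float64(3.97534226469001)) [653.11632262  27.97622452  66.        ]
[ 544.24996584 -142.02367206  199.99812716] [ 3.14124581 -0.00317608 -0.07244761] [-0.35185701  0.26896761 -1.15377435]
```

View pics/d3.png

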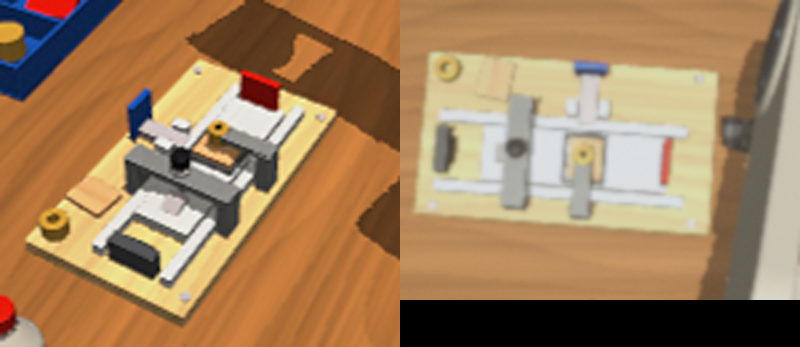

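Red tab moved 29 mm from home, to crop (666,162), and the blank lies under the bush, so the slide has caught. Paddle centre is about (655,27). I move beyond it at height, then descend.

Request:
drive_tool(plan=[{"x": 2.95, "y": -3.53, "z": 0.0, "ax": 0.0, "ay": 0.0, "az": 0.0, "hand": 0.0}, {"x": 2.95, "y": -3.53, "z": 0.0, "ax": 0.0, "ay": 0.0, "az": 0.0, "hand": 0.0}, {"x": 2.95, "y": -3.53, "z": 0.0, "ax": 0.0, "ay": 0.0, "az": 0.0, "hand": 0.0}, {"x": 2.95, "y": -3.53, "z": 0.0, "ax": 0.0, "ay": 0.0, "az": 0.0, "hand": 0.0}, {"x": 2.95, "y": -3.53, "z": 0.0, "ax": 0.0, "ay": 0.0, "az": 0.0, "hand": 0.0}, {"x": 2.95, "y": -3.53, "z": 0.0, "ax": 0.0, "ay": 0.0, "az": 0.0, "hand": 0.0}, {"x": 2.95, "y": -3.53, "z": 0.0, "ax": 0.0, "ay": 0.0, "az": 0.0, "hand": 0.0}, {"x": 2.95, "y": -3.53, "z": 0.0, "ax": 0.0, "ay": 0.0, "az": 0.0, "hand": 0.0}])

```text
clock: 6.25
eef_pos: [701.9, 21.8, 197.0]
tcp_rot: [3.141, 0.003, -0.073]
contact_force: [0.1, 0.4, 0.4]
opening: -0.0
grasp_force: 0.0
```

Request:
drive_tool(plan=[{"x": 0.0, "y": 0.0, "z": 1.0, "ax": 0.0, "ay": 0.0, "az": 0.0, "hand": 0.0}, {"x": 0.0, "y": 0.0, "z": 2.0, "ax": 0.0, "ay": 0.0, "az": 0.0, "hand": 0.0}, {"x": 0.0, "y": 0.0, "z": 3.0, "ax": 0.0, "ay": 0.0, "az": 0.0, "hand": 0.0}, {"x": 0.0, "y": 0.0, "z": 3.1, "ax": 0.0, "ay": 0.0, "az": 0.0, "hand": 0.0}, {"x": 0.0, "y": 0.0, "z": 3.1, "ax": 0.0, "ay": 0.0, "az": 0.0, "hand": 0.0}, {"x": 0.0, "y": 0.0, "z": 3.1, "ax": 0.0, "ay": 0.0, "az": 0.0, "hand": 0.0}])

```text
clock: 6.85
eef_pos: [705.1, 21.8, 46.2]
tcp_rot: [-3.141, -0.004, -0.074]
contact_force: [-0.4, -0.3, 1.3]
opening: 0.002
grasp_force: 0.0
```

```bash
python3 - <<'E'
from h import *
f=imaging.grab_frame("side");g=imaging.grab_frame("top")
a=cv2.resize(f[130:280,150:320],(400,353),interpolation=2);b=cv2.resize(g[110:230,180:340],(400,300),interpolation=2)
cv2.imwrite("pics/d4.png",np.hstack([a,cv2.copyMakeBorder(b,0,53,0,0,0)])[:,:,::-1])
s=monitor.sense();print(s["eef_pos"],s["contact_force"])
E
```

```text
[705.48112617  22.00909054  46.65016584] [-0.27003866  1.00695923  0.7215606 ]
```

View pics/d4.png

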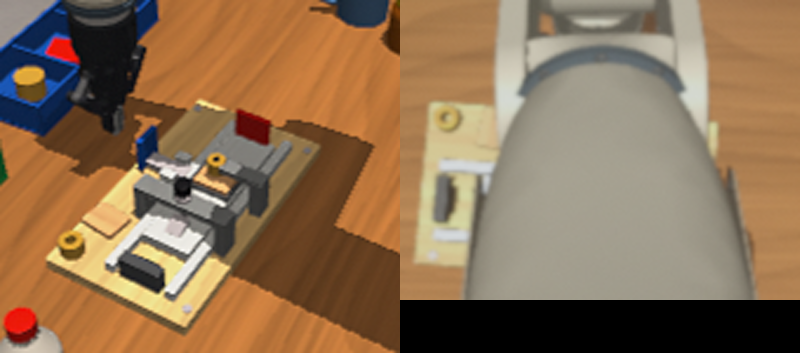

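The fingertips are beyond the paddle: tips at crop (113,122), paddle at (147,147). I push inward, creeping at the end.

Request:
drive_tool(plan=[{"x": -0.3, "y": 0.0, "z": 0.0, "ax": 0.0, "ay": 0.0, "az": 0.0, "hand": 0.0}, {"x": -0.6, "y": 0.0, "z": 0.0, "ax": 0.0, "ay": 0.0, "az": 0.0, "hand": 0.0}, {"x": -0.7, "y": 0.0, "z": 0.0, "ax": 0.0, "ay": 0.0, "az": 0.0, "hand": 0.0}, {"x": -0.8, "y": 0.0, "z": 0.0, "ax": 0.0, "ay": 0.0, "az": 0.0, "hand": 0.0}, {"x": -0.9, "y": 0.0, "z": 0.0, "ax": 0.0, "ay": 0.0, "az": 0.0, "hand": 0.0}, {"x": -1.0, "y": 0.0, "z": 0.0, "ax": 0.0, "ay": 0.0, "az": 0.0, "hand": 0.0}, {"x": -1.08, "y": 0.0, "z": 0.0, "ax": 0.0, "ay": 0.0, "az": 0.0, "hand": 0.0}, {"x": -1.08, "y": 0.0, "z": 0.0, "ax": 0.0, "ay": 0.0, "az": 0.0, "hand": 0.0}])

```text
clock: 7.75
eef_pos: [649.0, 26.2, 43.2]
tcp_rot: [3.142, 0.001, -0.073]
contact_force: [0.8, -0.3, 0.2]
opening: -0.0
grasp_force: 0.3
```

Request:
drive_tool(plan=[{"x": -0.04, "y": 0.0, "z": 0.0, "ax": 0.0, "ay": 0.0, "az": 0.0, "hand": 0.0}, {"x": -0.08, "y": 0.0, "z": 0.0, "ax": 0.0, "ay": 0.0, "az": 0.0, "hand": 0.0}, {"x": -0.12, "y": 0.0, "z": 0.0, "ax": 0.0, "ay": 0.0, "az": 0.0, "hand": 0.0}, {"x": -0.12, "y": 0.0, "z": 0.0, "ax": 0.0, "ay": 0.0, "az": 0.0, "hand": 0.0}])

```text
clock: 8.15
eef_pos: [646.1, 26.4, 43.4]
tcp_rot: [-3.141, -0.005, -0.073]
contact_force: [10.6, -2.1, -6.1]
opening: 0.002
grasp_force: 5.4
```

Request:
drive_tool(plan=[{"x": -0.03, "y": 0.0, "z": 0.0, "ax": 0.0, "ay": 0.0, "az": 0.0, "hand": 0.0}, {"x": -0.06, "y": 0.0, "z": 0.0, "ax": 0.0, "ay": 0.0, "az": 0.0, "hand": 0.0}, {"x": -0.06, "y": 0.0, "z": 0.0, "ax": 0.0, "ay": 0.0, "az": 0.0, "hand": 0.0}])

```text
clock: 8.45
eef_pos: [646.0, 26.5, 43.7]
tcp_rot: [-3.141, -0.011, -0.073]
contact_force: [20.5, -3.3, -12.5]
opening: 0.001
grasp_force: 10.2
```

Hard stop reached: no further motion and the force rises to 20 N. I retreat outwards, then up.

Request:
drive_tool(plan=[{"x": 0.4, "y": 0.0, "z": 0.0, "ax": 0.0, "ay": 0.0, "az": 0.0, "hand": 0.0}, {"x": 1.0, "y": 0.0, "z": 0.0, "ax": 0.0, "ay": 0.0, "az": 0.0, "hand": 0.0}, {"x": 1.1, "y": 0.0, "z": 0.0, "ax": 0.0, "ay": 0.0, "az": 0.0, "hand": 0.0}, {"x": 1.1, "y": 0.0, "z": -1.0, "ax": 0.0, "ay": 0.0, "az": 0.0, "hand": 0.0}, {"x": 1.1, "y": 0.0, "z": -2.0, "ax": 0.0, "ay": 0.0, "az": 0.0, "hand": 0.0}, {"x": 1.1, "y": 0.0, "z": -3.0, "ax": 0.0, "ay": 0.0, "az": 0.0, "hand": 0.0}, {"x": 1.1, "y": 0.0, "z": -3.2, "ax": 0.0, "ay": 0.0, "az": 0.0, "hand": 0.0}, {"x": 1.1, "y": 0.0, "z": -3.2, "ax": 0.0, "ay": 0.0, "az": 0.0, "hand": 0.0}])

```text
clock: 9.25
eef_pos: [695.9, 22.9, 205.5]
tcp_rot: [-3.141, -0.003, -0.073]
contact_force: [-0.5, 0.2, -0.2]
opening: -0.001
grasp_force: 0.0
```

Request:
drive_tool(plan=[{"x": 0.0, "y": 3.5, "z": 0.0, "ax": 0.0, "ay": 0.0, "az": 0.0, "hand": 0.0}, {"x": 0.0, "y": 3.5, "z": 0.0, "ax": 0.0, "ay": 0.0, "az": 0.0, "hand": 0.0}, {"x": 0.0, "y": 3.5, "z": 0.0, "ax": 0.0, "ay": 0.0, "az": 0.0, "hand": 0.0}, {"x": 0.0, "y": 3.5, "z": 0.0, "ax": 0.0, "ay": 0.0, "az": 0.0, "hand": 0.0}, {"x": 0.0, "y": 3.5, "z": 0.0, "ax": 0.0, "ay": 0.0, "az": 0.0, "hand": 0.0}, {"x": 0.0, "y": 3.5, "z": 0.0, "ax": 0.0, "ay": 0.0, "az": 0.0, "hand": 0.0}])

```text
clock: 9.85
eef_pos: [681.1, -151.7, 200.7]
tcp_rot: [-3.141, 0.004, -0.075]
contact_force: [-0.6, 0.2, -0.8]
opening: 0.003
grasp_force: 0.0
```

```bash
python3 - <<'E'
from h import *
F={n:imaging.grab_frame(n) for n in("side","top")}
f,g=F["side"],F["top"]
for col in("red","blue"):
  try:
    P={n:blob(n,F[n],col) for n in C};print(col,[(P[n][0],P[n][1][4]) for n in C],tri(P["top"][0],P["side"][0]),onz("top",P["top"][0],72 if col=="red" else 66))
  except Exception as e: print(col,e)
a=cv2.resize(f[150:280,160:310],(400,347),interpolation=2);b=cv2.resize(g[130:250,180:340],(400,300),interpolation=2)
cv2.imwrite("pics/d5.png",np.hstack([a,cv2.copyMakeBorder(b,0,47,0,0,0)])[:,:,::-1])
s=monitor.sense();print(s["clock"],s["eef_pos"],s["contact_force"])
E
```

```text
red [(array([256.88961039, 183.07792208]), np.int32(154)), (array([286.05882353, 194.26470588]), np.int32(34))] (array([552.84928613, -52.59640415,  53.08818203]), np.float64(3.440736870070684)) [552.16838639 -50.79465213  72.        ]
blue [(array([218.5       , 194.02173913]), np.int32(92)), (array([255.75      , 164.78571429]), np.int32(28))] (array([633.86669425,  27.66961205,  43.20911146]), np.float64(3.113572902261958)) [630.82286681  28.00405949  66.        ]
9.95 [ 681.8605482  -150.4572927   201.68172626] [ 0.16611556 -0.20228125  0.53783212]
```

View pics/d5.png

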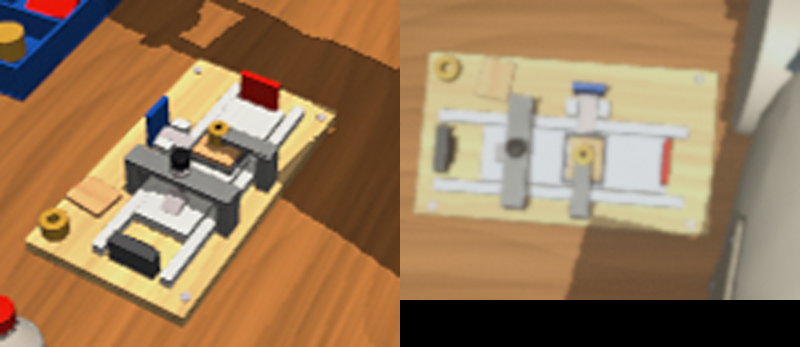

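The paddle moved in 22 mm to its hard stop, at crop (589,88). The slide is unmoved at mid position, and the blank, spare and ring are undisturbed.

```bash
python3 -c "
from rig import r
print(r.sign_off())"
```

```text
the job is handed in; nothing more can be done
None
```

The job is handed in: the slide was pushed to its end stop and let go, it caught about 29 mm from home on its stop pin, and only then was the lock bolt pushed in to its hard stop. The last pictures showed the blank under the bush and the nearby parts undisturbed, at about 10 s of the 45 s allowed.

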